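# Prove two dosing syringes and reject the jammed one

### The arm

A 6-joint arm with a two-finger parallel gripper is mounted at the origin on the work surface. World frame = base frame: x ahead of the robot, y to its left, z up, the work surface at z = 0. Lengths are in mm, angles in rad, forces in N, time in s.
With the tool pointing down it reaches from about 350 to 775 mm from the base axis. Payload 7.3 kg.
Tool frame: the origin (TCP) lies between the finger pads; the fingertips stand 8 mm ahead of it and the grasp point (between the pads) lies 11 mm behind it; y points along the fingers, z is the direction in which the jaws open and shut, and the axes are right-handed (so a half turn about y gives the same grasp; the last joint's range is limited). The gripper opens to 92 mm and grips with 3 to 60 N. Pads are 19 mm wide; open, the fingers measure 130 mm over their backs; the gripper's body (75 mm by 190 mm) begins 47 mm behind the grasp point.
Start: joints at [-1.371, 0.342, 1.524, -0, 1.275, -0.146], TCP at [177.971, -493.934, 234.741] pointing down, gripper open.
Joint ranges: [-2.53, 2.53], [-0.77, 2.02], [0.04, 2.7], [-1, 4.14], [0.28, 2.66], [-3.11, 3.11]. Speed limits (rad/s): [2.57, 2.57, 3.14, 3.14, 3.14, 3.14].

### API

Orientations are given as [roll, pitch, yaw] about the fixed x, y, z axes, in that order (R = Rz(yaw) Ry(pitch) Rx(roll)).
In Python, from plant import bot, vision, job gives the robot as it stands. The module is installed in compiled form; this text tells all that it offers.
- The arm moves only by the tool arm_command, never from a script. Its argument "deltas" is a list of rows, each a list of 4 numbers: the shift along the tool's x, y, z in m, then the turn about the tool's y in degrees. In form: [[x, y, z, twist], ...]. A call has 1 to 5 rows; each row shifts and turns the commanded pose from where the row before left it, along the tool's axes as they then stand; what a row does not reach is not made up. A row lasts 1/10 s, in which the tool goes at most 50 mm and 8.59 degrees, less where a joint would pass 70% of its speed; a pose out of reach is approached as far as the arm can. A call is refused whole if a number of a shift passes 0.05 or a number of a turn 8.59, either way. A call with a gripper value outside its range is refused whole. "claw" is the closure in counts, from 0 (fully open) to 255 (shut), set as the call begins (left out, the last holds). The fingers move at their own pace and stop on an object; the grip force is fixed at half the most. Time passes only in rows, so rows that do not move let the fingers close. It gives the time, the measured TCP pose, the force and the opening at its end, in the units of the state.
- bot.get_obs(): the state, without advancing time (a new reading comes with each control period).
- vision.capture(name): name is "scene" or "top" or "wrist"; returns a dict with "img" (420x560x3 uint8, red, green, blue), "camera_matrix" (3x3 intrinsics, pixels), "world_to_cam" (4x4, takes a point from world to camera coordinates); the wrist camera has in their place "mount" (4x4, takes a point from camera to tool coordinates, whose origin is the TCP and whose axes are the tool frame's). Camera axes: x right, y down, z forward; pixel columns grow to the right and rows downward; lengths in mm; the calibration is good to about 2 mm. The wrist camera is an equidistant fisheye: a pixel r from the principal point sees the ray r / f radians off the axis. A picture is of the moment at which its call begins: read the wrist's pose just before it. There is no depth.
- job.close_job(): hands the job in, once; it reports no verdict.
Trained networks look in a picture, given as the dict that the camera call returned (one of the last four; its "shot" number tells which), for a name from the list of things; names that differ only in an ending like _2 or _b are one class to them, and where a whole thing is asked for, a point or a joint stands for the part that bears it (a point fixed in the world has none). Each returns a list of dicts, best first, with "confidence" (0 to 1); they miss things now and then, are a little off and sometimes report something else, mostly with a low value. They report only what shows in the picture. A call takes as long as a camera call. They do not tell look-alikes from the thing itself.
- vision.find_in(picture, name): "xyz" ([x, y, z] in mm, in the coordinates of the camera as it stood for that picture, good to about 4 mm: the middle of the surface that is visible of it).
- vision.regions_of(picture, name): "mask" (420x560 bool, what is visible of it).
The state is a dict: "time": time; "joint_positions": joint angles; "dq": joint speeds; "tau": joint torques, N m; "tool_pos": TCP position; "tcp_rot": TCP orientation; "contact_force": force on the tool from outside, world axes, zero at the start; "moment": the same for the moment, N m; "grip_width": finger opening in mm.
Only numpy, scipy, OpenCV 4.12 (cv2) and the standard library are available. Lean on these libraries where they do the work, as an engineer would, in place of code of your own. Each camera call takes 0.05 s, during which the arm holds its last target. There are 200 camera calls.

### The job

Press the plunger of each dosing syringe slowly down through its stroke as it stands in the holder: leave the one that runs freely in the holder with its plunger fully home. If the resistance of a plunger rises before it is home, stop at once without forcing it, take that syringe by its barrel and stand it gently upright in the red reject bin, without dropping it. Leave the bottle, the dish and the flask undisturbed.

Things in the scene. Friction and masses are not known exactly. Their poses are not given: they have to be found in the camera images.
- syringe_a_mid (a point): Dosing syringe a: loose upright aluminium barrel, yellow band, black top collar, closed below, 30 mm across, 95 mm long, 0.15 to 0.25 kg in all, standing 35 mm deep in the holder's -y (in its own frame) well (33 mm wide): foot 10 mm, top 105 mm above the bench. This point: barrel centre, 47.5 mm above its foot; z up along the barrel. Grip the barrel near its top; the disc above is narrower.
- plunger_a_top (a point): Centre of the top face of syringe a's blue thumb disc, 26 mm across, 6 mm thick, on a thin white rod. It stands 45 mm above the barrel's top with the plunger drawn out (travel 0) and 11 mm above it when home, moving straight down along the barrel.
- plunger_a (a joint): Travel of plunger a in m: 0 drawn out, 0.034 home (hard stop); starts at 0 to 0.005, stays where left. A sound plunger takes a steady 2 N. In exactly one of the two look-alike syringes it jams at 0.012 to 0.021: resistance then climbs 2 N per mm and it springs back a little when let go. Over 15 N before home damages it.
- syringe_b_mid (a point): Dosing syringe b: loose upright aluminium barrel, yellow band, black top collar, closed below, 30 mm across, 95 mm long, 0.15 to 0.25 kg in all, standing 35 mm deep in the holder's +y (in its own frame) well (33 mm wide): foot 10 mm, top 105 mm above the bench. This point: barrel centre, 47.5 mm above its foot; z up along the barrel. Grip the barrel near its top; the disc above is narrower.
- plunger_b_top (a point): Centre of the top face of syringe b's blue thumb disc, 26 mm across, 6 mm thick, on a thin white rod. It stands 45 mm above the barrel's top with the plunger drawn out (travel 0) and 11 mm above it when home, moving straight down along the barrel.
- plunger_b (a joint): Travel of plunger b in m: 0 drawn out, 0.034 home (hard stop); starts at 0 to 0.005, stays where left. A sound plunger takes a steady 2 N. In exactly one of the two look-alike syringes it jams at 0.012 to 0.021: resistance then climbs 2 N per mm and it springs back a little when let go. Over 15 N before home damages it.
- holder: Fixed grey holder block, 90 mm (x) by 190 mm (y) by 45 mm high, origin at the centre of its underside on the bench; two vertical wells 35 mm deep at y = -50 and +50 mm in its frame, one syringe in each.
- reject_bin_in (a point): Centre of the inner floor (5 mm above the bench) of the fixed red reject bin, an open square box 54 mm outside, 44 mm inside, with its rim 45 mm above the bench; its x and y axes run along the sides.
- reagent: Bystander: amber reagent bottle, 60 mm across, 150 mm tall, loose; origin at the centre of its underside.
- petri: Bystander: closed glass dish, 90 mm across, 15 mm high, loose; origin at the centre of its underside.
- flask: Bystander: green conical flask, 76 mm across its foot, 120 mm tall, loose; origin at the centre of its underside.
There are look-alikes about, which are no part of the job. Of the things like the part that bears reject_bin_in, leave any that is blue, green or turquoise; of the rest the smaller one is meant.

How it is judged:
By the outcome, as a careful person would: the job done as asked, in the order asked, and still so for the second after the job is handed in, with the robot touching nothing.
It also fails if it takes over 64 s, if anything falls off the work surface, if the arm or the gripper's body presses on something with over 40 N, if the wrist force passes 120 N, or if a joint passes its speed limit or range.

## Working session

There is one attempt and no reset: what is moved stays moved. The work goes in short steps, Python scripts to look and compute and a tool call to move; the robot and the scene stay as the last step left them, time stands still between calls to the robot, and variables do not carry over. Pictures are saved under pics/ and viewed, about 8 in all and at most 12, crops included, and the job is handed in when it is done.

Besides the shell and the picture viewer there is one more tool, called after "Emit:" as name(argument=value, ...), one argument or row to a line, values as JSON. arm_command: Moves the arm, as the interface text tells. Its arguments: {"type":"object","properties":{"deltas":{"type":"array","items":{"type":"array","items":{"type":"number"}}},"claw":{"type":"number"}},"required":["deltas"]}

```bash
mkdir -p pics
cat > h.py <<'E'
from plant import bot, vision, job
import numpy as np, cv2
from scipy.spatial.transform import Rotation as R
def T():
    o=bot.get_obs(); M=np.eye(4); M[:3,:3]=R.from_euler('xyz',o['tcp_rot']).as_matrix(); M[:3,3]=o['tool_pos']; return M
def shot(n):
    t=T(); p=vision.capture(n)
    c2w=t@np.array(p['mount']) if n=='wrist' else np.linalg.inv(p['world_to_cam'])
    return p,c2w
def save(p,f): cv2.imwrite('pics/'+f,p['img'][:,:,::-1])
def find(p,c2w,n,k=4):
    for d in vision.find_in(p,n)[:k]:
        x=np.array(d['xyz']); print(n,round(d['confidence'],2),np.round((c2w@np.r_[x,1])[:3],1))
def ray_z(p,c2w,u,v,z):  # pinhole pixel -> world point at height z
    K=p['camera_matrix']; d=c2w[:3,:3]@np.linalg.solve(K,[u,v,1]); o=c2w[:3,3]
    return o+d*(z-o[2])/d[2]
E
python3 - <<'E'
from h import *
print(bot.get_obs()); print(np.round(T(),3))
for n in ['scene','top']:
    p,c=shot(n); save(p,n+'.png'); print(n)
    for m in ['syringe_a_mid','plunger_a_top','holder','reject_bin_in','reagent','petri','flask']: find(p,c,m)
p=vision.capture('wrist'); print(p['mount'],p['camera_matrix'])
E
```

```text
{'time': 0.0, 'joint_positions': array([-1.37098945e+00,  3.42724800e-01,  1.52502809e+00,  2.11111652e-06,
        1.27542086e+00, -1.45963355e-01]), 'dq': array([ 5.97019240e-05,  2.69059247e-04, -2.86633795e-04,  4.79710168e-04,
        6.35029678e-04,  5.98681985e-04]), 'tau': array([-2.46486015e-03, -4.31256795e+01, -2.44222176e+01,  7.16584828e-02,
        5.60771464e-02, -1.44944620e-04]), 'tool_pos': array([ 177.89170677, -493.51010291,  234.0400241 ]), 'tcp_rot': array([-1.57236032e+00,  2.31961288e-04, -2.79582322e+00]), 'contact_force': array([-0.38066119,  0.40487432, -0.22650317]), 'moment': array([ 0.00200785, -0.02701452, -0.01280133]), 'grip_width': 91.94326529507678}
[[-9.41000e-01 -0.00000e+00  3.39000e-01  1.77892e+02]
 [-3.39000e-01  2.00000e-03 -9.41000e-01 -4.93510e+02]
 [-0.00000e+00 -1.00000e+00 -2.00000e-03  2.34040e+02]
 [ 0.00000e+00  0.00000e+00  0.00000e+00  1.00000e+00]]
scene
syringe_a_mid 0.63 [521.2  52.9  92.8]
syringe_a_mid 0.38 [755.4 127.5  13.7]
plunger_a_top 0.54 [516.2  48.9 147.3]
holder 0.77 [542.  125.6  46.1]
reject_bin_in 0.97 [ 588.7 -214
[... 413 characters left out ...]
143.9]
holder 0.77 [514.8  97.3  44.1]
reject_bin_in 0.98 [ 581.7 -226.9   16.7]
reject_bin_in 0.77 [ 311.9 -220.5   17.1]
reject_bin_in 0.76 [ 409.8 -353.8   23.8]
reject_bin_in 0.75 [ 444.2 -107.     5.7]
reagent 0.72 [606.6 334.   98.9]
petri 0.62 [744.3 124.9  13. ]
flask 0.69 [ 719.7 -271.4   52.6]
[[-1.20444094e-04  9.56647529e-01  2.91248160e-01 -8.04410526e+01]
 [-1.99968369e-05 -2.91248164e-01  9.56647535e-01 -1.50260778e+02]
 [ 9.99999993e-01  1.09398504e-04  5.42090459e-05 -1.70679957e+00]
 [ 0.00000000e+00  0.00000000e+00  0.00000000e+00  1.00000000e+00]] [[325.1922621    0.         282.30802364]
 [  0.         325.1922621  209.89544822]
 [  0.           0.           1.        ]]
```

View pics/scene.png

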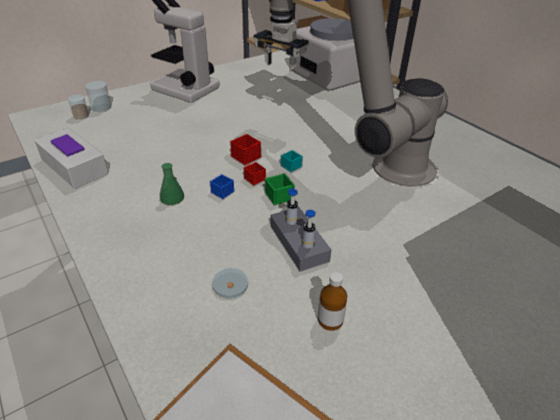

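View pics/top.png

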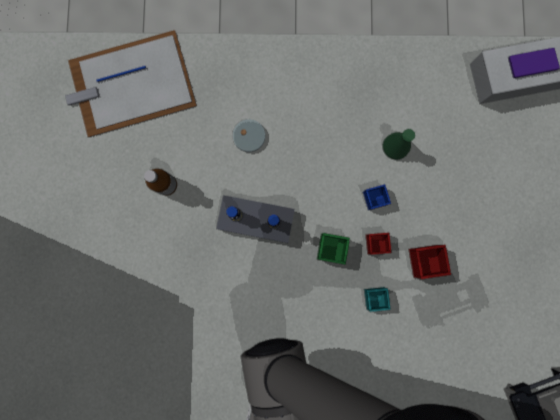

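The top view shows two syringes with discs at about (233,212) and (273,220). The small red bin is at (379,244), with a green look-alike at (334,249) and a large red one at (430,262). The dish, flask and bottle are well away.

Run:
```python
from h import *
def blob(m,lo=20):
    n,l,s,ce=cv2.connectedComponentsWithStats(m.astype(np.uint8)); return [(s[i,4],ce[i],l==i) for i in range(1,n) if s[i,4]>=lo]
p,c=shot('top'); im=p['img'].astype(int); r,g,b=im[...,0],im[...,1],im[...,2]
print('cam',c[:3,3])
for a,ce,m in blob((r>90)&(g<60)&(b<60)):
    if 350<ce[0]<460 and 220<ce[1]<290:
        q=cv2.convexHull(np.argwhere(m)[:,::-1].astype(np.float32)); box=cv2.boxPoints(cv2.minAreaRect(q))
        w=np.array([ray_z(p,c,*x,45)[:2] for x in box]); print('red',a,ce.round(1),'c45',w.mean(0).round(1),np.round(w,0).tolist())
for a,ce,m in blob((b>110)&(r<80)&(b-g>50),8):
    if 200<ce[0]<300 and 190<ce[1]<240: print('disc',a,ce.round(1),ray_z(p,c,*ce,148).round(1))
for d in vision.regions_of(p,'holder')[:1]:
    q=cv2.convexHull(np.argwhere(d['mask'])[:,::-1].astype(np.float32)); box=cv2.boxPoints(cv2.minAreaRect(q))
    w=np.array([ray_z(p,c,*x,45)[:2] for x in box]); print('holder',w.mean(0).round(1),np.round(w,0).tolist())
p,c=shot('scene'); im=p['img'].astype(int); r,g,b=im[...,0],im[...,1],im[...,2]
for a,ce,m in blob((b>110)&(r<80)&(b-g>50),8):
    if 270<ce[0]<330 and 180<ce[1]<225: print('disc scene',a,ce.round(1),ray_z(p,c,*ce,146).round(1))
```

```text
cam [ 444.58584081   25.85327682 1139.98645614]
red 23 [420.  268.5] c45 [ 397.2 -325.3] [[413.0, -321.0], [414.0, -325.0], [381.0, -330.0], [380.0, -326.0]]
disc 67 [231.1 211.1] [530.5 148.  148. ]
disc 15 [271.5 216.6] [518.5  53.  148. ]
holder [519.3  99.8] [[491.0, 201.0], [581.0, 187.0], [547.0, -3.0], [458.0, 14.0]]
disc scene 47 [292.3 191.7] [515.8  49.1 146. ]
disc scene 55 [310.  212.9] [530.  143.3 146. ]
```

Emit:
arm_command(
  deltas=[
    [-0.0314,0,-0.0248,-3.8],
    [-0.0329,0,-0.0227,-3.8],
    [-0.0344,0,-0.0204,-3.8],
    [-0.0357,0,-0.0181,-3.8],
    [-0.0368,0,-0.0157,-3.8],
  ],
  claw=255,
)

```text
time: 1.5
tool_pos: [284.2, -322.7, 234.9]
tcp_rot: [-1.57, 0.0, -2.462]
contact_force: [1.0, -0.1, 0.5]
grip_width: 56.6
```

Emit:
arm_command(
  deltas=[
    [-0.0377,0,-0.0133,-3.8],
    [-0.0385,0,-0.0107,-3.8],
    [-0.0392,0,-0.0081,-3.8],
    [-0.0396,0,-0.0055,-3.8],
    [-0.0399,0,-0.0029,-3.8],
  ],
)

```text
time: 2.0
tool_pos: [389.8, -152.8, 235.0]
tcp_rot: [-1.57, -0.0, -2.13]
contact_force: [0.5, -0.6, 0.2]
grip_width: 16.3
```

Emit:
arm_command(
  deltas=[
    [-0.04,0,0,-3.8],
    [-0.0399,0,0.0024,-3.8],
    [-0.0397,0,0.005,-3.8],
    [-0.0393,0,0.0077,-3.8],
    [-0.0387,0,0.0103,-3.8],
  ],
)

```text
time: 2.5
tool_pos: [495.6, 17.3, 234.8]
tcp_rot: [-1.57, -0.0, -1.798]
contact_force: [0.4, -0.5, -0.4]
grip_width: 0.7
```

Emit:
arm_command(
  deltas=[
    [-0.0379,0,0.0128,-3.8],
    [0,0,0,0],
  ],
)

```text
time: 2.7
tool_pos: [517.6, 53.2, 234.4]
tcp_rot: [-1.57, 0.001, -1.729]
contact_force: [-0.2, 0.1, 0.5]
grip_width: 0.6
```

Run:
```python
from h import *
p,c=shot('wrist'); save(p,'w1.png'); print(np.round(T(),3)); print(bot.get_obs()['contact_force'],bot.get_obs()['joint_positions'])
for m in ['syringe_a_mid','plunger_a_top','holder']: find(p,c,m)
```

```text
[[-1.60000e-01 -0.00000e+00  9.87000e-01  5.16471e+02]
 [-9.87000e-01 -0.00000e+00 -1.60000e-01  5.13710e+01]
 [ 0.00000e+00 -1.00000e+00 -0.00000e+00  2.34255e+02]
 [ 0.00000e+00  0.00000e+00  0.00000e+00  1.00000e+00]]
[ 0.09478291 -1.06594343  0.65434498] [-4.85647899e-02  3.31702776e-01  1.54072175e+00 -5.69089076e-05
  1.26957429e+00  1.11774933e-01]
syringe_a_mid 0.77 [516.6  58.5 105.8]
plunger_a_top 0.81 [511.6  53.2 143.5]
holder 0.91 [527.3 105.9  45.3]
```

View pics/w1.png

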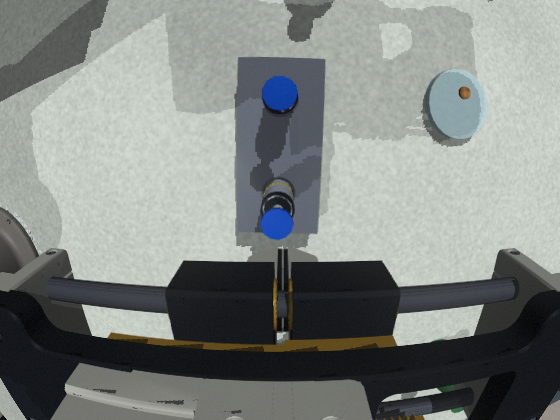

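The wrist view shows disc b at (279,94) and disc a at (277,223), with the holder aligned to the image. I'll compute their positions with the fisheye model.

```bash
cat >> h.py <<'E'
def wray(p,c,u,v,z):
    K=p['camera_matrix']; d=np.array([u-K[0,2],v-K[1,2]]); r=np.hypot(*d); a=r/K[0,0]
    e=c[:3,:3]@np.r_[d/r*np.sin(a),np.cos(a)]; o=c[:3,3]; return o+e*(z-o[2])/e[2]
def discs(p,c,z=148):
    im=p['img'].astype(int); m=((im[...,2]>110)&(im[...,0]<80)&(im[...,2]-im[...,1]>60)).astype(np.uint8)
    n,l,s,ce=cv2.connectedComponentsWithStats(m)
    for i in range(1,n):
        if s[i,4]>300:
            q=np.argwhere(l==i)[:,::-1].astype(np.float32); (u,v),r=cv2.minEnclosingCircle(q)
            print('disc',s[i],(round(u,1),round(v,1)),r,wray(p,c,u,v,z).round(1))
E
python3 - <<'E'
from h import *
p,c=shot('wrist'); discs(p,c)
im=p['img'].astype(int)
for d in vision.regions_of(p,'holder')[:1]:
    m=d['mask'];
    cor=[(240,58),(325,59),(237,234),(319,233)]
    print([wray(p,c,*x,45)[:2].round(1).tolist() for x in cor])
E
```

```text
disc [264  69  35  35 941] (280.6, 86.1) 17.48040771484375 [531.4 149.  148. ]
disc [263 202  32  32 800] (278.2, 217.5) 16.166370391845703 [513.3  52.2 148. ]
[[496.0, 194.9], [582.1, 179.5], [457.1, 7.1], [548.4, -6.7]]
```

Emit:
arm_command(
  deltas=[
    [0,0.025,-0.0015,0],
    [0,0.025,0,0],
    [0,0.017,0,0],
    [0,0.005,0,0],
    [0,0,0,0],
  ],
)

```text
time: 3.5
tool_pos: [514.2, 49.2, 162.6]
tcp_rot: [-1.572, -0.0, -1.736]
contact_force: [-0.4, 1.0, -0.5]
grip_width: 0.6
```

Emit:
arm_command(
  deltas=[
    [0,0.001,0,0],
    [0,0.001,0,0],
    [0,0.001,0,0],
    [0,0.001,0,0],
    [0,0.001,0,0],
  ],
)

```text
time: 4.0
tool_pos: [514.5, 49.9, 157.8]
tcp_rot: [-1.57, -0.0, -1.735]
contact_force: [-0.7, 1.0, 0.3]
grip_width: 0.6
```

Emit:
arm_command(
  deltas=[
    [0,0.001,0,0],
    [0,0.001,0,0],
    [0,0.001,0,0],
    [0,0.001,0,0],
    [0,0.001,0,0],
  ],
)

```text
time: 4.5
tool_pos: [514.6, 49.8, 152.7]
tcp_rot: [-1.57, -0.0, -1.735]
contact_force: [-1.1, -0.2, 1.6]
grip_width: 0.3
```

Emit:
arm_command(
  deltas=[
    [0,0.001,0,0],
    [0,0.001,0,0],
    [0,0.001,0,0],
    [0,0.001,0,0],
    [0,0.001,0,0],
  ],
)

```text
time: 5.0
tool_pos: [514.5, 49.8, 147.7]
tcp_rot: [-1.571, -0.0, -1.735]
contact_force: [0.5, -0.1, 1.6]
grip_width: 0.7
```

Emit:
arm_command(
  deltas=[
    [0,0.0007,0,0],
    [0,0.0007,0,0],
    [0,0.0006,0,0],
  ],
)

```text
time: 5.3
tool_pos: [514.5, 49.8, 145.6]
tcp_rot: [-1.571, -0.0, -1.735]
contact_force: [-0.6, -0.9, 1.9]
grip_width: 0.5
```

Emit:
arm_command(
  deltas=[
    [0,0.0005,0,0],
    [0,0.0005,0,0],
    [0,0.0005,0,0],
    [0,0.0005,0,0],
  ],
)

```text
time: 5.7
tool_pos: [514.6, 49.9, 143.8]
tcp_rot: [-1.57, -0.0, -1.735]
contact_force: [-0.1, -0.2, 3.7]
grip_width: 0.1
```

Emit:
arm_command(
  deltas=[
    [0,0.0005,0,0],
    [0,0.0005,0,0],
    [0,0,0,0],
  ],
)

```text
time: 6.0
tool_pos: [514.6, 49.8, 142.9]
tcp_rot: [-1.57, -0.0, -1.735]
contact_force: [-1.0, 0.5, 4.9]
grip_width: 0.7
```

Run:
```python
from h import *
for i in range(4):
    vision.capture('wrist'); o=bot.get_obs(); print(o['contact_force'].round(2),o['tool_pos'].round(2))
```

```text
[-0.6  -0.17  3.59] [514.62  49.83 142.9 ]
[ 0.19 -0.13  4.62] [514.58  49.83 142.86]
[0.37 0.25 4.21] [514.62  49.82 142.87]
[-0.67  0.49  5.09] [514.61  49.84 142.87]
```

The reading rises from a steady 1.8 N to about 4.5 N at roughly 14 mm of travel, so syringe a jams. I'm stopping and lifting off.

Emit:
arm_command(
  deltas=[
    [0,-0.002,0,0],
    [0,-0.01,0,0],
    [0,-0.03,0,0],
    [0,-0.03,0,0],
    [0,0,0,0],
  ],
)

```text
time: 6.7
tool_pos: [516.5, 49.8, 219.0]
tcp_rot: [-1.563, 0.001, -1.735]
contact_force: [0.2, -0.2, 0.1]
grip_width: 0.2
```

Emit:
arm_command(
  deltas=[
    [0,0,0,0],
    [0,0,0,0],
    [0,0,0,0],
  ],
  claw=0,
)

```text
time: 7.0
tool_pos: [513.8, 49.8, 213.6]
tcp_rot: [-1.573, -0.0, -1.735]
contact_force: [-0.0, 0.7, -0.8]
grip_width: 19.9
```

Run:
```python
from h import *
p,c=shot('wrist'); save(p,'w2.png'); print(np.round(T(),3)); discs(p,c,137); discs(p,c,148)
```

```text
[[-1.63000e-01 -2.00000e-03  9.87000e-01  5.13945e+02]
 [-9.87000e-01  0.00000e+00 -1.63000e-01  4.98450e+01]
 [ 0.00000e+00 -1.00000e+00 -2.00000e-03  2.13700e+02]
 [ 0.00000e+00  0.00000e+00  0.00000e+00  1.00000e+00]]
disc [ 265   66   39   38 1149] (283.6, 84.5) 19.426528930664062 [531.6 149.9 137. ]
disc [265 207  33  33 864] (280.7, 223.1) 16.819494247436523 [513.3  51.8 137. ]
disc [ 265   66   39   38 1149] (283.6, 84.5) 19.426528930664062 [531.4 148.9 148. ]
disc [265 207  33  33 864] (280.7, 223.1) 16.819494247436523 [514.   55.6 148. ]
```

View pics/w2.png

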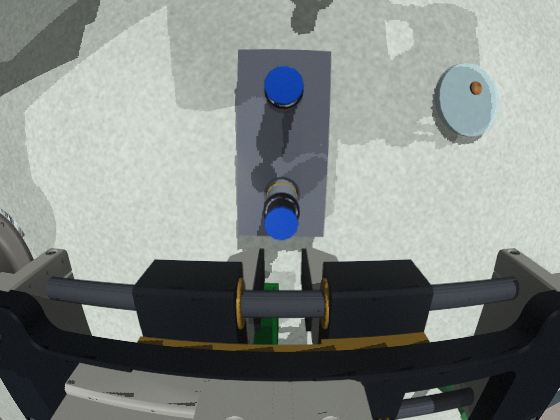

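The view shows disc a at (281,223) centred between the opening fingers, and disc b at (284,85). Next I descend around barrel a and grip it.

Emit:
arm_command(
  deltas=[
    [-0.002,0,0,0],
    [0,0,0,0],
    [0,0,0,0],
    [0,0,0,0],
    [0,0.02,0,0],
  ],
)

```text
time: 7.55
tool_pos: [516.4, 51.8, 196.7]
tcp_rot: [-1.565, 0.001, -1.735]
contact_force: [1.1, -0.3, -0.4]
grip_width: 63.9
```

Emit:
arm_command(
  deltas=[
    [0,0.03,0,0],
    [0,0.03,0,0],
    [0,0.03,0,0],
    [0,0.015,0,0],
    [0,0.0025,0,0],
  ],
)

```text
time: 8.05
tool_pos: [513.6, 51.8, 85.3]
tcp_rot: [-1.575, -0.001, -1.735]
contact_force: [0.2, 0.4, -0.2]
grip_width: 92.0
```

Emit:
arm_command(
  deltas=[
    [0,0,0,0],
    [0,0,0,0],
    [0,0,0,0],
    [0,0,0,0],
    [0,0,0,0],
  ],
  claw=140,
)

```text
time: 8.55
tool_pos: [515.1, 51.8, 87.7]
tcp_rot: [-1.57, 0.0, -1.735]
contact_force: [0.3, 0.3, 0.4]
grip_width: 56.7
```

Emit:
arm_command(
  deltas=[
    [0,0.003,-0.001,0],
    [0,0,0,0],
    [0,0,0,0],
    [0,0,0,0],
    [0,0,0,0],
  ],
  claw=255,
)

```text
time: 9.05
tool_pos: [513.7, 52.0, 84.1]
tcp_rot: [-1.571, -0.0, -1.735]
contact_force: [0.1, 0.5, -0.2]
grip_width: 28.4
```

Emit:
arm_command(
  deltas=[
    [0,0,0,0],
    [0,0,0,0],
    [0,0,0,0],
  ],
)

```text
time: 9.35
tool_pos: [513.7, 52.0, 84.1]
tcp_rot: [-1.571, -0.0, -1.735]
contact_force: [0.5, 0.3, -2.4]
grip_width: 28.8
```

Emit:
arm_command(
  deltas=[
    [0,-0.003,0,0],
    [0,-0.005,0,0],
    [0,-0.007,0,0],
    [0,-0.01,0,0],
    [0,-0.015,0,0],
  ],
)

```text
time: 9.85
tool_pos: [513.5, 52.0, 124.8]
tcp_rot: [-1.572, -0.0, -1.735]
contact_force: [0.3, 0.1, -1.1]
grip_width: 28.6
```

Emit:
arm_command(
  deltas=[
    [0,-0.015,0,0],
    [0,-0.015,0,0],
    [0,-0.015,0,0],
    [0,-0.005,0,0],
    [0,0,0,0],
  ],
)

```text
time: 10.35
tool_pos: [514.2, 52.0, 175.3]
tcp_rot: [-1.569, 0.0, -1.735]
contact_force: [0.3, -0.2, -1.7]
grip_width: 28.4
```

```bash
cat >> h.py <<'E'
def reds(p):
    im=p['img'].astype(int); m=((im[...,0]>70)&(im[...,0]>2.5*im[...,1])&(im[...,0]>2.5*im[...,2])).astype(np.uint8)
    m=cv2.morphologyEx(m,cv2.MORPH_CLOSE,np.ones((5,5)))
    n,l,s,ce=cv2.connectedComponentsWithStats(m)
    return [(s[i],cv2.convexHull(np.argwhere(l==i)[:,::-1].astype(np.float32))) for i in range(1,n) if s[i,4]>150]
E
python3 - <<'E'
from h import *
print(np.round(T(),3))
for n,h in (('top',45),('scene',45)):
    p,c=shot(n)
    for s,q in reds(p):
        box=cv2.boxPoints(cv2.minAreaRect(q)); w=np.array([ray_z(p,c,*x,h)[:2] for x in box])
        print(n,s,w.mean(0).round(1),w.round(0).tolist())
p,c=shot('wrist'); save(p,'w3.png')
E
```

```text
[[-1.63000e-01  2.00000e-03  9.87000e-01  5.14250e+02]
 [-9.87000e-01 -0.00000e+00 -1.63000e-01  5.19680e+01]
 [-0.00000e+00 -1.00000e+00  2.00000e-03  1.75265e+02]
 [ 0.00000e+00  0.00000e+00  0.00000e+00  1.00000e+00]]
top [369 233  22  20 301] [ 462.3 -222.7] [[486.0, -196.0], [487.0, -250.0], [438.0, -249.0], [438.0, -195.0]]
top [416 245  35  31 459] [ 416.5 -358.1] [[448.0, -314.0], [460.0, -393.0], [384.0, -402.0], [373.0, -324.0]]
scene [231 135  34  51 956] [ 438.4 -289.5] [[470.0, -403.0], [335.0, -441.0], [417.0, -167.0], [531.0, -146.0]]
```

View pics/w3.png

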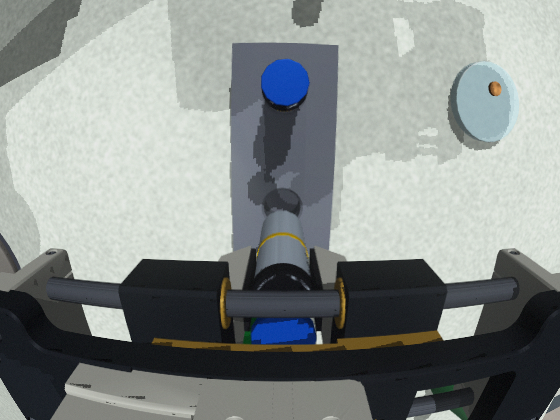

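The syringe hangs straight between the fingers, and the other one stays in the holder. Next I carry it past the bin, at about (462,-222), so the camera looks straight down on the bin.

Emit:
arm_command(
  deltas=[
    [0.02,0,0.0012,0],
    [0.035,0,0.0012,0],
    [0.04,0,0.0012,0],
    [0.04,0,0.0012,0],
    [0.04,0,0.0012,0],
  ],
)

```text
time: 11.0
tool_pos: [490.4, -122.9, 173.4]
tcp_rot: [-1.572, 0.0, -1.734]
contact_force: [0.1, 0.5, -1.6]
grip_width: 28.6
```

Emit:
arm_command(
  deltas=[
    [0.04,0,0.0012,0],
    [0.04,0,0.0012,0],
    [0.04,0,0.0012,0],
    [0.03,0,0.0012,0],
    [0.02,0,0.0012,0],
  ],
)

```text
time: 11.5
tool_pos: [468.5, -292.5, 173.2]
tcp_rot: [-1.572, 0.0, -1.737]
contact_force: [0.2, 1.3, -1.4]
grip_width: 28.2
```

Emit:
arm_command(
  deltas=[
    [0,0,0,0],
    [0,0,0,0],
  ],
)

```text
time: 11.7
tool_pos: [468.9, -290.0, 173.3]
tcp_rot: [-1.572, 0.001, -1.736]
contact_force: [-0.2, -0.0, -1.2]
grip_width: 28.6
```

Run:
```python
from h import *
p,c=shot('wrist'); save(p,'w4.png'); t=T(); print(np.round(t,3)); print(c[:3,3])
for s,q in reds(p):
    # rim quad approx: undistort hull to z=45
    w=np.array([wray(p,c,*x[0],45)[:2] for x in q],np.float32); r=cv2.minAreaRect(w); print(s,np.round(r[0],1),np.round(r[1],1),r[2])
find(p,c,'reject_bin_in')
```

```text
[[-1.63000e-01 -1.00000e-03  9.87000e-01  4.69123e+02]
 [-9.87000e-01  1.00000e-03 -1.63000e-01 -2.89461e+02]
 [-1.00000e-03 -1.00000e+00 -1.00000e-03  1.73532e+02]
 [ 0.00000e+00  0.00000e+00  0.00000e+00  1.00000e+00]]
[ 483.01177321 -210.35218119  323.68127488]
[ 224   96   74   73 3695] [ 461.8 -222.5] [53.  52.9] 5.025780200958252
[ 185  215   82   46 1877] [ 410.8 -319.8] [90.6 36.3] 8.170524597167969
reject_bin_in 0.79 [ 464.4 -221.9    5.4]
reject_bin_in 0.74 [ 412.6 -312.9   46.5]
reject_bin_in 0.68 [ 440.  -115.8   23. ]
reject_bin_in 0.67 [ 589.5 -221.3   25.3]
```

View pics/w4.png

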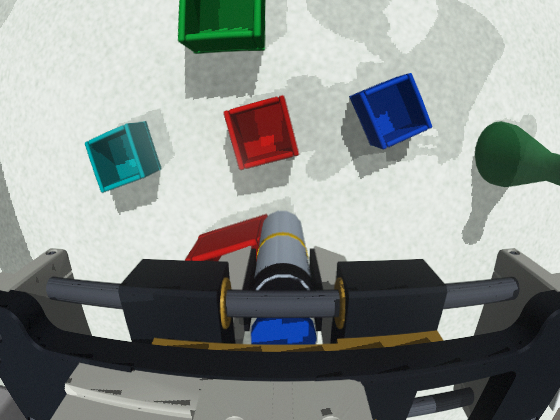

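The small red bin is clear at (262,132), rim centre about (462,-222). The foot of the held syringe is at about (282,212). I'll check its hang with the camera model.

Run:
```python
from h import *
p,c=shot('wrist'); t=T()
for u,v,z in ((282,211,99.5),(281,236,99.5)):
    w=wray(p,c,u,v,z); print(w.round(1), (np.linalg.inv(t)@np.r_[w,1]).round(1))
cyl=np.array([[15*np.cos(a),74+0*a,15*np.sin(a)] for a in np.linspace(0,6.28,13)])
M=np.linalg.inv(p['mount']);K=p['camera_matrix']
for x in cyl:
    q=(M@np.r_[x,1])[:3]; th=np.arctan2(np.hypot(q[0],q[1]),q[2]); s=K[0,0]*th/np.hypot(q[0],q[1]); print(np.round([K[0,2]+s*q[0],K[1,2]+s*q[1]],0),end=' ')
b=np.array([462,-222.3,0]); o=t[:3,3]; print('\nto bin tool',(t[:3,:3].T@(b-o)).round(1))
```

```text
[ 471.5 -277.4   99.5] [-11.9  74.5   0.2   1. ]
[ 467.6 -296.4   99.5] [ 7.5 74.5 -0.6  1. ]
[282. 245.] [292. 243.] [299. 236.] [302. 227.] [299. 217.] [292. 210.] [282. 207.] [271. 210.] [264. 217.] [261. 227.] [264. 236.] [271. 243.] [282. 245.] 
to bin tool [-64.7 174.  -18.1]
```

Emit:
arm_command(
  deltas=[
    [-0.015,0,-0.004,0],
    [-0.02,0,-0.005,0],
    [-0.02,0,-0.005,0],
    [-0.0115,0,-0.004,0],
    [0,0,0,0],
  ],
)

```text
time: 12.35
tool_pos: [462.3, -219.5, 174.5]
tcp_rot: [-1.571, 0.0, -1.732]
contact_force: [1.2, 0.3, -1.7]
grip_width: 28.5
```

Emit:
arm_command(
  deltas=[
    [0,0.015,0,0],
    [0,0.02,0,0],
    [0,0.01,0,0],
    [0,0,0,0],
    [0,0,0,0],
  ],
)

```text
time: 12.85
tool_pos: [462.8, -222.2, 129.6]
tcp_rot: [-1.57, -0.0, -1.735]
contact_force: [1.1, -0.7, -1.8]
grip_width: 28.3
```

Run:
```python
from h import *
p,c=shot('wrist'); save(p,'w5.png'); t=T(); print(t[:3,3])
p,c=shot('scene'); cv2.imwrite('pics/s5.png',cv2.resize(p['img'][100:260,180:380,::-1],None,fx=4,fy=3.75)[:600])
```

```text
[ 462.94575899 -222.34451108  129.93187317]
```

View pics/w5.png

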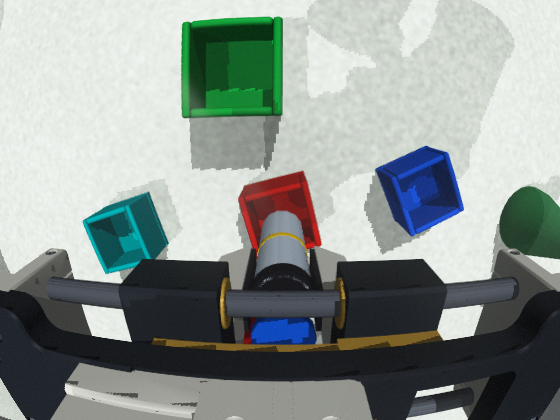

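The foot is over the bin opening, seen at (282,212) with the rim around it. I'll trim by 1.5 mm and lower gently.

Emit:
arm_command(
  deltas=[
    [-0.0015,0,0,0],
    [0,0.005,0,0],
    [0,0.006,0,0],
    [0,0.006,0,0],
    [0,0.005,0,0],
  ],
)

```text
time: 13.45
tool_pos: [462.5, -220.2, 106.4]
tcp_rot: [-1.572, 0.0, -1.735]
contact_force: [-1.3, -0.0, -2.0]
grip_width: 28.8
```

Emit:
arm_command(
  deltas=[
    [0,0.005,0,0],
    [0,0.005,0,0],
    [0,0.006,0,0],
    [0,0.005,0,0],
    [0,0,0,0],
  ],
)

```text
time: 13.95
tool_pos: [462.3, -220.1, 85.4]
tcp_rot: [-1.572, 0.001, -1.735]
contact_force: [-0.2, 0.1, -1.8]
grip_width: 28.9
```

Emit:
arm_command(
  deltas=[
    [0,0.001,0,0],
    [0,0.001,0,0],
    [0,0.001,0,0],
    [0,0.001,0,0],
    [0,0.001,0,0],
  ],
)

```text
time: 14.45
tool_pos: [462.8, -220.4, 81.2]
tcp_rot: [-1.571, -0.0, -1.735]
contact_force: [-0.0, -0.4, -1.8]
grip_width: 28.5
```

Emit:
arm_command(
  deltas=[
    [0,0.0005,0,0],
    [0,0.0005,0,0],
    [0,0,0,0],
  ],
)

```text
time: 14.75
tool_pos: [462.7, -220.3, 80.2]
tcp_rot: [-1.571, -0.0, -1.735]
contact_force: [-0.4, -0.9, -2.1]
grip_width: 28.6
```

Emit:
arm_command(
  deltas=[
    [0,0.0005,0,0],
    [0,0.0005,0,0],
    [0,0,0,0],
  ],
)

```text
time: 15.05
tool_pos: [462.7, -220.3, 79.2]
tcp_rot: [-1.571, -0.0, -1.735]
contact_force: [-1.5, 0.6, -2.3]
grip_width: 28.5
```

Emit:
arm_command(
  deltas=[
    [0,0.0003,0,0],
    [0,0.0003,0,0],
    [0,0,0,0],
  ],
)

```text
time: 15.35
tool_pos: [462.8, -220.4, 79.0]
tcp_rot: [-1.57, -0.0, -1.735]
contact_force: [-2.0, 0.7, 4.0]
grip_width: 28.4
```

Contact is at the expected height, so the syringe stands on the bin floor. Releasing now.

Emit:
arm_command(
  deltas=[
    [0,-0.0003,0,0],
    [0,0,0,0],
    [0,0,0,0],
    [0,0,0,0],
  ],
  claw=160,
)

```text
time: 15.75
tool_pos: [462.7, -220.3, 78.8]
tcp_rot: [-1.571, -0.0, -1.735]
contact_force: [0.8, 0.3, 0.2]
grip_width: 34.2
```

Emit:
arm_command(
  deltas=[
    [0,0,0,0],
    [0,0,0,0],
    [0,0,0,0],
    [0,0,0,0],
    [0,0,0,0],
  ],
  claw=60,
)

```text
time: 16.25
tool_pos: [462.7, -220.4, 78.9]
tcp_rot: [-1.571, -0.0, -1.735]
contact_force: [-0.4, 0.1, -0.8]
grip_width: 68.3
```

Run:
```python
from h import *
print(T()[:3,3], bot.get_obs()['contact_force'])
p,c=shot('wrist'); save(p,'w6.png')
```

```text
[ 462.72470898 -220.3502477    78.91365531] [-0.37454855  0.07897555 -0.83973545]
```

View pics/w6.png

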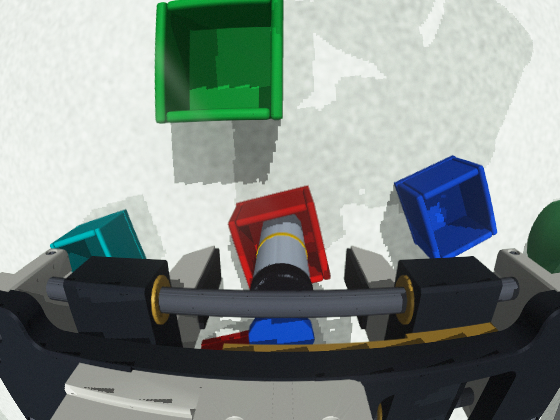

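The syringe stands upright in the red bin, free of the fingers. I'll lift clear and go to syringe b.

Emit:
arm_command(
  deltas=[
    [0,-0.01,0,0],
    [0,-0.025,0,0],
    [0,-0.03,0,0],
    [0,-0.03,0,0],
    [0,-0.02,0,0],
  ],
)

```text
time: 16.8
tool_pos: [463.3, -220.6, 196.9]
tcp_rot: [-1.568, -0.001, -1.735]
contact_force: [0.6, -0.9, 0.4]
grip_width: 70.2
```

Emit:
arm_command(
  deltas=[
    [-0.02,0,0,0],
    [-0.036,0,0.001,0],
    [-0.04,0,0.001,0],
    [-0.04,0,0.001,0],
    [-0.04,0,0.001,0],
  ],
  claw=255,
)

```text
time: 17.3
tool_pos: [495.5, -45.9, 194.8]
tcp_rot: [-1.57, -0.0, -1.735]
contact_force: [0.3, 0.4, -0.2]
grip_width: 34.5
```

Emit:
arm_command(
  deltas=[
    [-0.04,0,0.001,0],
    [-0.04,0,0.001,0],
    [-0.04,0,0.001,0],
    [-0.04,0,0.001,0],
    [-0.04,0,0,0],
  ],
)

```text
time: 17.8
tool_pos: [532.1, 151.0, 194.8]
tcp_rot: [-1.57, 0.0, -1.735]
contact_force: [1.2, 0.0, 0.3]
grip_width: 0.7
```

Emit:
arm_command(
  deltas=[
    [0,0,0,0],
    [0,0,0,0],
    [0,0,0,0],
  ],
)

```text
time: 18.1
tool_pos: [531.8, 148.4, 194.2]
tcp_rot: [-1.571, -0.0, -1.735]
contact_force: [-0.3, -0.3, 1.1]
grip_width: 0.3
```

Run:
```python
from h import *
print(np.round(T(),3)[:3,3],bot.get_obs()['grip_width'])
p,c=shot('wrist'); discs(p,c,148)
```

```text
[531.763 148.423 194.165] 0.2886440446981755
disc [262 222  39  28 832] (280.6, 240.6) 19.400278091430664 [531.3 148.9 148. ]
```

Centred over disc b. Lowering.

Emit:
arm_command(
  deltas=[
    [0,0.012,0,0],
    [0,0.015,0,0],
    [0,0.005,0,0],
    [0,0,0,0],
  ],
)

```text
time: 18.55
tool_pos: [531.3, 148.6, 160.7]
tcp_rot: [-1.573, -0.001, -1.736]
contact_force: [0.6, -0.1, -0.4]
grip_width: 0.6
```

Emit:
arm_command(
  deltas=[
    [0,0.001,0,0],
    [0,0.001,0,0],
    [0,0.001,0,0],
    [0,0.001,0,0],
    [0,0.001,0,0],
  ],
)

```text
time: 19.05
tool_pos: [532.1, 149.4, 157.1]
tcp_rot: [-1.57, 0.0, -1.735]
contact_force: [0.2, 0.2, 2.0]
grip_width: 0.3
```

Emit:
arm_command(
  deltas=[
    [0,0.001,0,0],
    [0,0.001,0,0],
    [0,0.001,0,0],
    [0,0.001,0,0],
    [0,0.001,0,0],
  ],
)

```text
time: 19.55
tool_pos: [532.0, 149.4, 151.8]
tcp_rot: [-1.571, 0.0, -1.735]
contact_force: [-0.0, -0.2, 2.5]
grip_width: 0.3
```

Emit:
arm_command(
  deltas=[
    [0,0.001,0,0],
    [0,0.001,0,0],
    [0,0.001,0,0],
    [0,0.001,0,0],
  ],
)

```text
time: 19.95
tool_pos: [532.0, 149.3, 147.8]
tcp_rot: [-1.571, -0.0, -1.735]
contact_force: [0.4, -0.0, 2.3]
grip_width: 0.6
```

Emit:
arm_command(
  deltas=[
    [0,0.0008,0,0],
    [0,0.0008,0,0],
    [0,0.0008,0,0],
    [0,0.0008,0,0],
    [0,0.0008,0,0],
  ],
)

```text
time: 20.45
tool_pos: [531.9, 149.3, 143.8]
tcp_rot: [-1.571, -0.0, -1.735]
contact_force: [-0.4, -0.1, 0.7]
grip_width: 0.6
```

Emit:
arm_command(
  deltas=[
    [0,0.0008,0,0],
    [0,0.0008,0,0],
    [0,0.0008,0,0],
    [0,0.0008,0,0],
    [0,0.0008,0,0],
  ],
)

```text
time: 20.95
tool_pos: [531.9, 149.3, 139.8]
tcp_rot: [-1.571, -0.0, -1.735]
contact_force: [0.6, -0.5, 1.8]
grip_width: 0.2
```

Emit:
arm_command(
  deltas=[
    [0,0.0008,0,0],
    [0,0.0008,0,0],
    [0,0.0008,0,0],
    [0,0.0008,0,0],
    [0,0.0008,0,0],
  ],
)

```text
time: 21.45
tool_pos: [531.9, 149.3, 135.8]
tcp_rot: [-1.571, -0.0, -1.735]
contact_force: [-0.0, 0.3, 2.2]
grip_width: 0.5
```

Travel is past 22 mm and the force is still about 2 N, so b runs freely. Home is at about TCP z 124.

Emit:
arm_command(
  deltas=[
    [0,0.001,0,0],
    [0,0.001,0,0],
    [0,0.001,0,0],
    [0,0.001,0,0],
    [0,0.001,0,0],
  ],
)

```text
time: 21.95
tool_pos: [532.0, 149.3, 130.8]
tcp_rot: [-1.571, -0.0, -1.735]
contact_force: [0.6, -0.3, 2.4]
grip_width: 0.5
```

Emit:
arm_command(
  deltas=[
    [0,0.001,0,0],
    [0,0.001,0,0],
    [0,0.001,0,0],
    [0,0.001,0,0],
    [0,0.001,0,0],
  ],
)

```text
time: 22.45
tool_pos: [531.9, 149.3, 125.8]
tcp_rot: [-1.571, -0.0, -1.735]
contact_force: [0.1, -0.5, 1.4]
grip_width: 0.3
```

Emit:
arm_command(
  deltas=[
    [0,0.0005,0,0],
    [0,0.0005,0,0],
    [0,0,0,0],
  ],
)

```text
time: 22.75
tool_pos: [531.9, 149.3, 124.8]
tcp_rot: [-1.571, -0.0, -1.735]
contact_force: [0.0, -0.3, 1.6]
grip_width: 0.6
```

Emit:
arm_command(
  deltas=[
    [0,0.0004,0,0],
    [0,0.0003,0,0],
    [0,0.0003,0,0],
    [0,0,0,0],
  ],
)

```text
time: 23.15
tool_pos: [532.1, 149.3, 124.3]
tcp_rot: [-1.57, 0.0, -1.735]
contact_force: [-1.0, 0.7, 4.5]
grip_width: 0.2
```

Emit:
arm_command(
  deltas=[
    [0,0.0003,0,0],
    [0,0.0003,0,0],
    [0,0,0,0],
  ],
)

```text
time: 23.45
tool_pos: [532.5, 149.4, 124.2]
tcp_rot: [-1.569, 0.0, -1.735]
contact_force: [-0.7, 0.5, 8.6]
grip_width: 0.3
```

The arm is on the hard stop: z holds at 124.2 while the force climbs to 8.6 N. I'll lift off and check.

Emit:
arm_command(
  deltas=[
    [0,-0.002,0,0],
    [0,-0.01,0,0],
    [0,-0.03,0,0],
    [0,-0.04,0,0],
    [0,-0.03,0,0],
  ],
)

```text
time: 23.95
tool_pos: [532.0, 149.3, 237.7]
tcp_rot: [-1.57, 0.0, -1.735]
contact_force: [-0.8, 0.4, 0.0]
grip_width: 0.6
```

Emit:
arm_command(
  deltas=[
    [0,-0.02,0,0],
    [0,0,0,0],
    [0,0,0,0],
    [0,0,0,0],
    [0,0,0,0],
  ],
)

```text
time: 24.45
tool_pos: [531.4, 149.2, 253.9]
tcp_rot: [-1.573, -0.001, -1.735]
contact_force: [0.3, 0.3, -0.4]
grip_width: 0.6
```

Run:
```python
from h import *
print(bot.get_obs()['tool_pos'],bot.get_obs()['contact_force'],bot.get_obs()['time'])
p,c=shot('top'); q,_=shot('scene')
a=cv2.resize(p['img'][100:310,130:460,::-1],(600,382)); b=cv2.resize(q['img'][130:340,160:380,::-1],None,fx=1,fy=1)
b=cv2.resize(b,(200,191)); im=np.zeros((590,800,3),np.uint8); im[:382,:600]=a; im[:191,600:]=b; im[390:,:]=cv2.resize(q['img'][130:230,160:560,::-1],(800,200)); cv2.imwrite('pics/end.png',im)
for m in ['reagent','petri','flask','plunger_a_top']: find(p,c,m,2)
```

```text
[531.35413152 149.2252503  253.92691045] [ 0.32846084  0.32902033 -0.42919312] 24.45
petri 0.7 [744.  123.6  15.8]
petri 0.5 [ 718.4 -274.1   53.1]
flask 0.61 [ 721.9 -274.    51.6]
flask 0.28 [745.7 122.4  15.7]
plunger_a_top 0.61 [ 457.7 -225.5  128.5]
```

View pics/end.png

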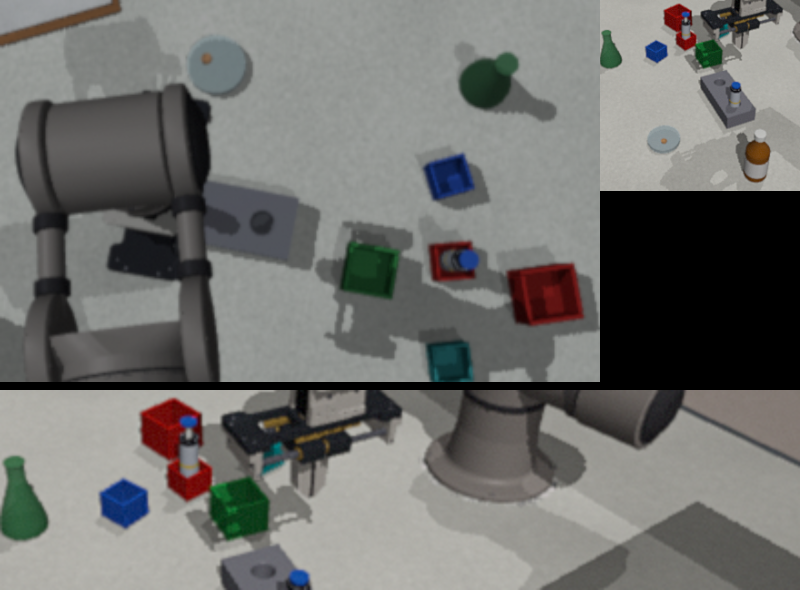

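Syringe a stands upright in the small red bin. Syringe b is in the holder with its disc down, and the dish, flask and bottle are where they started. Handing in.

```bash
python3 -c "from plant import job; print(job.close_job())"
```

```text
the job is handed in; nothing more can be done
None
```

The job is done and handed in at about 24.5 s of the 64 s allowed; the hand-in gave no verdict.

- **Syringe a (jammed):** At roughly 14 mm of travel the resistance rose from about 2 N to about 4.5 N. I stopped there, with a peak reading of about 5 N. I then took the syringe by its barrel and stood it in the small red bin, lowering it until it touched the floor at about 4 N before letting go.
- **Syringe b (free):** It ran at a steady 2 N or so all the way to the hard stop. The tool stopped at the expected home height, about 116 mm for the disc top, and the force climbed to 8.6 N there. It stays in the holder with its plunger home.

**Last checks:** The final pictures show a upright in the bin and b in the holder, with the arm clear of everything. The dish and flask measured within about 4 mm of where they started. The network did not find the bottle in the final top view, where the arm may have hidden it. In the scene view it looks upright and in place, but I did not measure it.

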